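# Measure a dried moulding from the drying pot

### The job

Take the red lid off the white drying pot and set it down gently, knob up, on the round blue mat. Lay the green bar from the pot on the caliper's bed, lengthways between the open jaws, then slide the jaw shut with its orange thumb-piece until the bar is lightly pressed end to end between the jaws, and leave it so. Handle the bar and jaws gently and leave the other things on the bench alone.

Things in the scene. Friction and masses are not known exactly. Their poses are not given: they have to be found in the camera images.
- pot: White round plastic drying pot, fixed to the bench, 172 mm across its rim, which stands 86 mm above the bench; the mouth is 152 mm wide inside the rim, about 136 mm at the plate. Inside is a white perforated plate whose top is 70 mm above the bench. Origin: centre of the underside, on the bench; z up.
- lid: Loose red domed lid, 176 mm across, about 0.3 kg, resting flat on the pot's rim (nothing holds it). Its origin is the centre of its underside, z up through the knob. The dome's top is 50 mm above the origin; on it stands a black round knob, 34 mm across and 36 mm tall, so the lid is 86 mm high over all.
- lid_knob (a point): Centre of the top of the lid's black knob, 86 mm above the lid's underside.
- bar: Green moulded plastic bar, loose, 80 mm long (its x axis) by 32 mm wide (y) by 34 mm high (z), about 0.11 kg, lying on the pot's perforated plate under the lid, in any direction. Origin: centre of its underside. In the pot the bar's top is 104 mm above the bench, 18 mm above the rim.
- mat: Round blue mat for the lid, 200 mm across, 5 mm thick, fixed. Origin: centre of its underside, on the bench.
- caliper: Bench caliper fixed to the bench: grey base 225 mm by 76 mm, 20 mm high, with a steel bed 44 mm wide along its middle; the bed's top is 30 mm above the bench. Origin: on the bench under the middle of the bed; x runs along the bed towards the fixed jaw (anvil), y across it, z up.
- bed (a point): Point on the top of the bed, mid-width, at the foot of the fixed anvil's face (30 mm above the bench; 85 mm along x from the caliper's origin). Its axes are the caliper's: the space for the bar extends from here in -x.
- anvil: Fixed dark steel jaw at the +x end of the bed, 20 mm thick, 44 mm wide, 36 mm tall above the bed; its face looks along the caliper's -x. Origin: same point as point bed. The force on it is the measuring force: 2 N or more registers as contact, 25 N or more is too much.
- jaw (a joint): Sliding jaw of the caliper: gap in m between its face and the anvil's face; starts open at 0.107 to 0.130, and 0 is shut. The jaw is 20 mm thick, 44 mm wide and as high as the anvil; behind it (caliper -x) a low carriage, 14 mm above the bed, carries the thumb-piece. It slides stiffly with about 1.5 N of friction and stays where it is left.
- thumb_top (a point): Centre of the top of the orange thumb-piece, a square post 20 mm by 20 mm and 40 mm tall on the jaw's carriage, its top 85 mm above the bench, 50 mm behind the jaw's face (caliper -x). It can be pinched from above or pushed from behind.
- thumb (a joint): The thumb-piece is sprung: how far in m it has been pushed towards the jaw, 0 at rest to 0.012, against a spring of 700 N/m (0.7 N per mm; at 0.012 it meets a hard stop). It drives the jaw through this spring, so it reads about 0.002 while the jaw slides freely, more as the jaws press on the bar: 0.006 or more means well pressed.
- bottle_white: Bystander: white bottle with a red cap, 56 mm across, 115 mm tall; origin at the centre of its underside.
- bottle_amber: Bystander: amber bottle with a red cap, 52 mm across, 110 mm tall; origin at the centre of its underside.
- crucible: Bystander: white ceramic crucible, 80 mm across, 50 mm tall; origin at the centre of its underside.
- beaker: Bystander: glass beaker, 64 mm across, 75 mm tall; origin at the centre of its underside.
- tub: Bystander: white tub with a red screw cap, 90 mm across, 100 mm tall; origin at the centre of its underside.
- bottle_blue: Bystander: white bottle with a blue cap, 54 mm across, 115 mm tall; origin at the centre of its underside.
- scoop: Bystander: steel scoop, 180 mm long, lying on the bench; origin at the centre of its underside.

How it is judged:
By the outcome, as a careful person would: the job done as asked, in the order asked, and still so for the second after the job is handed in, with the robot touching nothing.
It also fails if it takes over 69 s, if anything falls off the work surface, if the arm or the gripper's body presses on something with over 40 N, if the wrist force passes 120 N, or if a joint passes its speed limit or range.

### The arm

A 6-joint arm with a two-finger parallel gripper is mounted at the origin on the work surface. World frame = base frame: x ahead of the robot, y to its left, z up, the work surface at z = 0. Lengths are in m, angles in rad, forces in N, time in s.
With the tool pointing down it reaches from about 0.35 to 0.975 m from the base axis. Payload 4.9 kg.
Tool frame: the origin (TCP) lies midway between the tips of the shut fingers; the grasp point (between the pads) lies 19 mm behind it; z points along the fingers, y is the direction in which the jaws open and shut (so a half turn about z gives the same grasp; the last joint's range is limited). The gripper opens to 85 mm and grips with 20 to 120 N. Pads are 22 mm wide; open, the fingers measure 114 mm over their backs; the gripper's body (76 mm by 85 mm) begins 54 mm behind the grasp point. The pads swing forward as they close: fully open they stand 13 mm farther back than shut.
Start: joints at [0.988, 0.053, 1.613, -0, 1.476, -0.119], TCP at [0.28, 0.559, 0.231] pointing down, gripper open.
Joint ranges: [-3.01, 3.01], [-1.01, 2.22], [0.06, 2.58], [-1.02, 4.17], [0.09, 2.62], [-3.14, 3.14]. Speed limits (rad/s): [2.57, 2.57, 3.14, 3.14, 3.14, 3.14].

### API

Orientations are given as a unit quaternion [w, x, y, z].
In Python, from plant import state, grab_frame, camera_params, job_done, boxes_of gives the robot as it stands.
- The arm moves only by the tool step_arm, never from a script. Its argument "steps" is a list of rows, each a list of 4 numbers: the shift along the tool's x, y, z in mm, then the turn about the tool's z in degrees. A call has 1 to 8 rows; each row shifts and turns the pose as measured when the row begins, along the tool's axes as they then stand; what a row does not reach is not made up. A row lasts 1/10 s, in which the tool goes at most 50 mm and 8.59 degrees, less where a joint would pass 70% of its speed; a pose out of reach is approached as far as the arm can. A call is refused whole if a number of a shift passes 50 or a number of a turn 8.59, either way. A call with a gripper value outside its range is refused whole. "claw" is the opening in per cent of the stroke, from 0 (shut) to 100 (fully open), set as the call begins (left out, the last holds). The fingers move at their own pace and stop on an object; the grip force is fixed at half the most. Time passes only in rows, so rows that do not move let the fingers close. It gives the time, the measured TCP pose, the force and the opening at its end, in the units of the state.
- state(): the state, without advancing time (a new reading comes with each control period).
- grab_frame(name): name is "scene" or "top" or "wrist"; returns (picture, depth): 400x640x3 uint8, red, green, blue; 400x640 float32, m along the optical axis (not along the pixel's ray), 0 where there is no reading.
- camera_params(name): a dict with "mtx" (3x3 intrinsics, pixels), "k1" (the pictures are not rectified: a ray, as slopes to the right and down, at radius r is drawn at 1 + k1 r^2 times it, then the intrinsics apply), "extrinsics" (4x4, takes a point from camera to world coordinates); the wrist camera has in their place "T_tool_cam" (4x4, takes a point from camera to tool coordinates, whose origin is the TCP and whose axes are the flange's). Camera axes: x right, y down, z forward; pixel columns grow to the right and rows downward; lengths in m; the calibration is good to about 2 mm. A picture is of the moment at which its call begins: read the wrist's pose just before it. camera_params takes no time and is no camera call.
- job_done(): hands the job in, once; it reports no verdict.
Trained networks look in the newest picture that a camera, given by its name, has taken for a name from the list of things; names that differ only in an ending like _2 or _b are one class to them, and where a whole thing is asked for, a point or a joint stands for the part that bears it (a point fixed in the world has none). Each returns a list of dicts, best first, with "p" (0 to 1); they miss things now and then, are a little off and sometimes report something else, mostly with a low value. They report only what shows in the picture. A call takes as long as a camera call.
- boxes_of(camera, label): "box" ([left, top, width, height] in pixels, round what is visible of it).
The state is a dict: "time": time; "joint_pos": joint angles; "joint_vel": joint speeds; "joint_efforts": joint torques, N m; "tool_pos": TCP position; "tool_rot": TCP orientation; "contact_force": force on the tool from outside, world axes, zero at the start; "ft_torque": the same for the moment, N m; "gripper_width": opening from 0.0 (shut) to 1.0 (fully open).
Only numpy, scipy, OpenCV 4.12 (cv2) and the standard library are available. Lean on these libraries where they do the work, as an engineer would, in place of code of your own. Each camera call takes 0.05 s, during which the arm holds its last target. There are 200 camera calls.

## Working session

There is one attempt and no reset: what is moved stays moved. The work goes in short steps, Python scripts to look and compute and a tool call to move; the robot and the scene stay as the last step left them, time stands still between calls to the robot, and variables do not carry over. Pictures are saved under pics/ and viewed, about 8 in all and at most 12, crops included, and the job is handed in when it is done.

Besides the shell and the picture viewer there is one more tool, called as name([rows], argument=value, ...), one row to a line, values as JSON. step_arm: Moves the arm, as the interface text tells. Its arguments: {"type":"object","properties":{"steps":{"type":"array"},"claw":{"type":"number"}},"required":["steps"]}

```bash
mkdir -p pics; ls; cat > h.py <<'E'
import numpy as np, cv2
from plant import state, grab_frame, camera_params, job_done, boxes_of
from scipy.spatial.transform import Rotation as R
def pose(s):
    T=np.eye(4); q=s["tool_rot"]; T[:3,:3]=R.from_quat([q[1],q[2],q[3],q[0]]).as_matrix(); T[:3,3]=s["tool_pos"]; return T
def cloud(name):
    """picture and per-pixel world points (nan without depth)"""
    s=state(); im,d=grab_frame(name); c=camera_params(name)
    E=np.array(c["extrinsics"]) if "extrinsics" in c else pose(s)@np.array(c["T_tool_cam"])
    K=np.array(c["mtx"],float); k=c["k1"]
    v,u=np.mgrid[0:400,0:640]; x=(u-K[0,2])/K[0,0]; y=(v-K[1,2])/K[1,1]
    a,b=x.copy(),y.copy()
    for _ in range(8):
        f=1+k*(a*a+b*b); a=x/f; b=y/f
    d=np.where(d>0,d,np.nan)
    P=np.stack([a*d,b*d,d],-1)@E[:3,:3].T+E[:3,3]
    return im,P,E
def save(n,im): cv2.imwrite(f"pics/{n}.png",im[...,::-1])
E
python3 - <<'E'
from h import *
s=state(); print(s["time"],s["tool_pos"],s["tool_rot"],s["gripper_width"],s["contact_force"])
for n in("scene","top"):
    im,P,E=cloud(n); save(n+"0",im); print(n,E[:3,3].round(3),E[:3,2].round(2)); np.save(n+".npy",P)
    if n=="top":
        for l in ["pot","lid","lid_knob","mat","caliper","anvil","thumb_top","jaw","bottle_white","bottle_amber","crucible","beaker","tub","bottle_blue","scoop"]:
            for b in boxes_of(n,l)[:2]:
                x,y,w,h=b["box"]; i,j=int(y+h/2),int(x+w/2)
                print(l,round(b["p"],2),np.round(b["box"]),P[min(i,399),min(j,639)].round(3))
print(camera_params("wrist"), state()["time"])
E
```

```text
pics
0.0 [0.27925693 0.55845079 0.23007997] [-3.53973459e-04  2.29835859e-01  9.73228885e-01 -9.43680110e-04] 0.9973810328883964 [-0.38741401 -0.39778221 -0.67168186]
scene [1.004 0.763 0.785] [-0.37 -0.71 -0.6 ]
top [0.5   0.022 1.665] [ 0.06 -0.01 -1.  ]
lid 0.72 [392. 196.  46.  49.] [ 0.51  -0.292  0.144]
lid 0.65 [276. 243.  16.  22.] [0.395 0.149 0.   ]
lid_knob 0.63 [386. 195.  50.  52.] [ 0.51  -0.28   0.137]
lid_knob 0.15 [366. 155.  15.  17.] [ 0.704 -0.165  0.094]
mat 0.87 [208. 199.  57.  57.] [0.49  0.316 0.001]
caliper 0.76 [310. 161.  36.  68.] [ 0.599 -0.007  0.03 ]
caliper 0.69 [166. 188.  30.  24.] [0.577 0.486 0.109]
anvil 0.65 [318. 166.  14.   8.] [0.688 0.    0.025]
jaw 0.56 [325. 200.  19.  21.] [ 0.546 -0.031  0.041]
bottle_white 0.64 [366. 153.  16.  21.] [ 0.704 -0.165  0.094]
bottle_white 0.58 [459. 187.  20.  16.] [ 0.595 -0.486  0.092]
bottle_amber 0.71 [271. 155.  14.  15.] [0.708 0.161 0.087]
bottle_amber 0.54 [167. 189.  26.  25.] [0.577 0.486 0.109]
crucible 0.92 [353. 242.  20.  22.] [ 0.395 -0.134  0.008]
beaker 0.51 [273. 244.  19.  20.] [ 0.391  0.152 -0.001]
beaker 0.21 [327. 204.  17.  18.] [ 0.535 -0.033  0.086]
tub 0.74 [166. 187.  31.  25.] [0.581 0.485 0.101]
bottle_blue 0.73 [457. 186.  21.  18.] [ 0.599 -0.483  0.091]
scoop 0.44 [307. 131.  48.  13.] [ 0.808 -0.018  0.011]
{'mtx': array([[299.80083561,   0.        , 314.62718789],
       [  0.        , 299.80083561, 199.46969101],
       [  0.        ,   0.        ,   1.        ]]), 'k1': -0.02175365377619274, 'T_tool_cam': array([[-2.42669115e-04, -9.46408948e-01, -3.22970656e-01,
         8.34365473e-02],
       [ 9.99999593e-01, -5.10278965e-04,  7.43917621e-04,
        -3.46836193e-04],
       [-8.68855425e-04, -3.22970344e-01,  9.46408687e-01,
        -1.41676686e-01],
       [ 0.00000000e+00,  0.00000000e+00,  0.00000000e+00,
         1.00000000e+00]])} 0.85
```

```bash
python3 - <<'E'
from h import *
t=cv2.imread("pics/top0.png")[125:275,160:480]; t=cv2.resize(t,None,fx=2.2,fy=2.2,interpolation=cv2.INTER_CUBIC)
s=cv2.resize(cv2.imread("pics/scene0.png")[60:300],(704,264))
cv2.imwrite("pics/both0.png",np.vstack([t,s]))
P=np.load("top.npy")
im=cv2.imread("pics/top0.png")[...,::-1]; hsv=cv2.cvtColor(np.ascontiguousarray(im),cv2.COLOR_RGB2HSV)
X,Y,Z=P[...,0],P[...,1],P[...,2]
def fit(m,n):
    p=P[m]; print(n,len(p),np.nanmedian(p,0).round(4),((np.nanmin(p,0)+np.nanmax(p,0))/2).round(4),np.nanmin(p,0).round(3),np.nanmax(p,0).round(3))
red=((hsv[...,0]<8)|(hsv[...,0]>172))&(hsv[...,1]>120)
fit(red&(abs(X-.51)<.12)&(abs(Y+.29)<.12),"lid")
fit((abs(X-.51)<.05)&(abs(Y+.29)<.05)&(hsv[...,2]<70)&(Z>.14),"knob")
fit((hsv[...,0]>95)&(hsv[...,0]<130)&(hsv[...,1]>90)&(abs(X-.49)<.12)&(abs(Y-.316)<.12),"mat")
near=(abs(X-.58)<.18)&(abs(Y+.01)<.1)
fit(near&(hsv[...,0]>8)&(hsv[...,0]<22)&(hsv[...,1]>150)&(Z>.07),"thumb")
fit(near&(Z>.055)&(Z<.072),"jaws")
m=near&(Z>.012)
p=P[m][:,:2].astype(np.float32); print(cv2.minAreaRect(p))
m=near&(Z>.024)&(Z<.036)
p=P[m][:,:2].astype(np.float32); print(cv2.minAreaRect(p)); 
E
```

```text
lid 2053 [ 0.5136 -0.2881  0.1279] [ 0.5171 -0.2963  0.0815] [ 0.43  -0.382 -0.007] [ 0.604 -0.211  0.17 ]
knob 11 [ 0.5103 -0.2815  0.1543] [ 0.5104 -0.2824  0.1561] [ 0.501 -0.285  0.142] [ 0.52  -0.279  0.17 ]
mat 2381 [0.4939 0.3185 0.0045] [0.4942 0.3198 0.0055] [ 0.398  0.222 -0.009] [0.59  0.417 0.02 ]
thumb 29 [ 0.5279 -0.0394  0.0873] [ 0.5279 -0.0395  0.0842] [ 0.518 -0.05   0.077] [ 0.538 -0.029  0.092]
jaws 154 [ 0.5799 -0.0097  0.064 ] [ 0.6163 -0.0132  0.0636] [ 0.525 -0.054  0.055] [0.708 0.028 0.072]
((0.5501385927200317, -0.034792378544807434), (0.32357093691825867, 0.08802667260169983), 18.619068145751953)
((0.5436891317367554, -0.03531920164823532), (0.30949637293815613, 0.07250485569238663), 15.931292533874512)
```

View pics/both0.png

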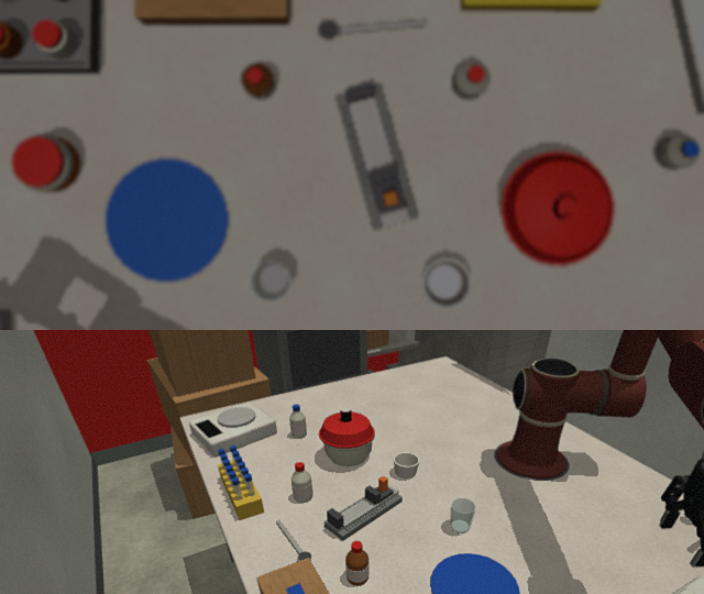

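Both pictures: the lid sits at crop (557,207), right; the mat at (168,220), left; the caliper is in the middle, with its anvil at (361,90) and thumb at (391,198), yaw about 16°. I'll move to above the lid.

step_arm([
  [-29.5, -33, -5],
  [-29.5, -33, -5],
  [-29.5, -33, -5],
  [-29.5, -33, -5],
  [-29.5, -33, -5],
  [-29.5, -33, -5],
  [-29.5, -33, -5],
  [-29.5, -33, -5],
])

```text
invalid input
```

step_arm([
  [-29.5, -33, -5, 0],
  [-29.5, -33, -5, 0],
  [-29.5, -33, -5, 0],
  [-29.5, -33, -5, 0],
  [-29.5, -33, -5, 0],
  [-29.5, -33, -5, 0],
  [-29.5, -33, -5, 0],
  [-29.5, -33, -5, 0],
])

```text
time: 1.65
tool_pos: [0.3741, 0.2097, 0.2713]
tool_rot: [0.001, 0.224, 0.974, -0.0]
contact_force: [0.7, -0.2, -0.1]
gripper_width: 1.001
```

step_arm([
  [-31, -35, -3, 0],
  [-31, -35, -3, 0],
  [-31, -35, -3, 0],
  [-31, -35, -3, 0],
  [-31, -35, -3, 0],
  [-31, -35, -3, 0],
  [-31, -35, -3, 0],
  [-31, -35, -3, 0],
])

```text
time: 2.45
tool_pos: [0.4758, -0.1659, 0.301]
tool_rot: [0.007, 0.224, 0.974, 0.001]
contact_force: [0.4, 0.5, 0.3]
gripper_width: 1.0
```

step_arm([
  [-31, -35, 0, 0],
  [-31, -35, 0, 0],
  [-20, -22, 0, 0],
  [-6, -7, 0, 0],
  [0, 0, 0, 0],
])

```text
time: 2.95
tool_pos: [0.512, -0.3048, 0.3018]
tool_rot: [0.007, 0.228, 0.974, 0.001]
contact_force: [0.7, 0.4, -0.1]
gripper_width: 1.004
```

```bash
python3 - <<'E'
from h import *
im,P,E=cloud("wrist"); save("w1",im); s=state(); T=pose(s); print(s["tool_pos"],s["joint_pos"],T[:3,:2].round(3).tolist())
Z=P[...,2]; m=(Z>.163)&(Z<.18); ok=m&(np.hypot(P[...,0]-.513,P[...,1]+.292)<.06)
p=P[ok]; c=((p.min(0)+p.max(0))/2); print(len(p),p.mean(0),np.median(p,0),p.min(0),p.max(0))
(x,y),r=cv2.minEnclosingCircle(p[:,:2].astype(np.float32)); print(x,y,r)
hsv=cv2.cvtColor(np.ascontiguousarray(im),cv2.COLOR_RGB2HSV)
red=((hsv[...,0]<8)|(hsv[...,0]>172))&(hsv[...,1]>120)&(Z>.08)&(Z<.15)&(np.hypot(P[...,0]-.513,P[...,1]+.292)<.12)
p=P[red];print(len(p),(p.min(0)+p.max(0))/2,np.ptp(p,0)); print(boxes_of("wrist","lid_knob")[:2])
d=np.array([x,y,0.2])-T[:3,3]; print("tool delta",(T[:3,:3].T@d*1000).round(1))
E
```

```text
[ 0.51191144 -0.30401305  0.30185108] [-0.66426057 -0.05831028  1.60725872  0.007192    1.58016912 -1.77497006] [[-0.896, 0.444], [0.444, 0.896], [-0.014, 0.005]]
45 [ 0.49710513 -0.2925443   0.16726074] [ 0.49569437 -0.29133443  0.16723328] [ 0.49349627 -0.3098066   0.16309844] [ 0.50712852 -0.28140712  0.17123733]
0.5028526186943054 -0.2956068515777588 0.014929561875760555
16342 [ 0.50995278 -0.2973967   0.11845267] [0.17401321 0.17421544 0.05786812]
[{'box': [243.9, 86.8, 149.4, 147.0], 'p': 0.66}]
tool delta [ 13.2   3.1 101.7]
```

View pics/w1.png

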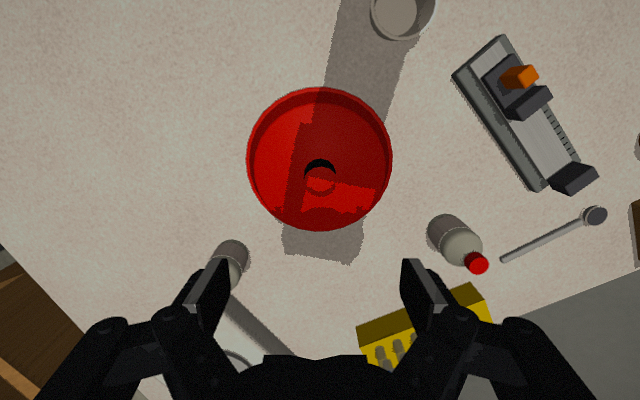

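The lid's rim is centred at about (0.510, -0.297), and the knob shows at pixel (320,180), oddly rendered. I'll check the depth there.

```bash
python3 - <<'E'
from h import *
im,P,E=cloud("wrist")
for v in range(150,206,4): print(v,[("%.3f"%z) for z in P[v,296:346:6,2]], im[v,320])
print(P[180,320],P[160,320])
q=np.nan_to_num(P); m=(abs(q[...,2]-.17)<.012)&(np.hypot(q[...,0]-.51,q[...,1]+.297)<.05); print(m.sum()); 
hsv=cv2.cvtColor(np.ascontiguousarray(im),cv2.COLOR_RGB2HSV)
red=((hsv[...,0]<8)|(hsv[...,0]>172))&(hsv[...,1]>120)&(abs(q[...,2]-.098)<.012)&(np.hypot(q[...,0]-.513,q[...,1]+.292)<.12)
p=q[red];print(cv2.minEnclosingCircle(p[:,:2].astype(np.float32)),cv2.fitEllipse(cv2.convexHull(p[:,:2].astype(np.float32))))
E
```

```text
150 ['0.134', '0.135', '0.134', '0.135', '0.136', '0.135', '0.135', '0.135', '0.133'] [123  18   9]
154 ['0.134', '0.136', '0.134', '0.136', '0.136', '0.135', '0.135', '0.136', '0.135'] [122   9   3]
158 ['0.135', '0.135', '0.135', '0.135', '0.135', '0.135', '0.135', '0.135', '0.134'] [127  15   5]
162 ['0.135', '0.136', '0.136', '0.145', '0.147', '0.141', '0.135', '0.136', '0.136'] [0 0 0]
166 ['0.134', '0.137', '0.146', '0.163', '0.168', '0.158', '0.136', '0.135', '0.135'] [5 5 2]
170 ['0.135', '0.134', '0.169', '0.136', '0.135', '0.135', '0.145', '0.135', '0.135'] [119  11   5]
174 ['0.134', '0.135', '0.135', '0.135', '0.135', '0.135', '0.134', '0.135', '0.135'] [118  11   0]
178 ['0.136', '0.172', '0.135', '0.135', '0.135', '0.136', '0.135', '0.135', '0.135'] [178  17   3]
182 ['0.136', '0.134', '0.134', '0.135', '0.135', '0.136', '0.135', '0.135', '0.135'] [173  11   0]
186 ['0.134', '0.136', '0.136', '0.135', '0.135', '0.135', '0.135', '0.136', '0.135'] [174  14   0]
190 ['0.135', '0.136', '0.136', '0.135', '0.134', '0.136', '0.135', '0.136', '0.134'] [174  10   6]
194 ['0.133', '0.134', '0.134', '0.134', '0.135', '0.134', '0.135', '0.134', '0.133'] [112  13   5]
198 ['0.134', '0.134', '0.135', '0.136', '0.136', '0.135', '0.134', '0.134', '0.133'] [168  10   0]
202 ['0.132', '0.135', '0.134', '0.136', '0.135', '0.134', '0.134', '0.132', '0.132'] [166  11   0]
[ 0.51663706 -0.2984066   0.13586611] [ 0.4966218  -0.28873847  0.13902787]
72
((0.5106883645057678, -0.29734838008880615), 0.08795327693223953) ((0.510283887386322, -0.2974984049797058), (0.17437171936035156, 0.17459255456924438), 154.62403869628906)
```

step_arm([
  [3.3, 2.2, 40, 0],
  [3.3, 2.1, 45, 0],
  [0, 0, 40, 0],
  [0, 0, 25, 0],
  [0, 0, 8, 0],
  [0, 0, 0, 0],
], claw=75)

```text
time: 3.7
tool_pos: [0.5128, -0.2882, 0.1455]
tool_rot: [0.012, 0.222, 0.975, -0.001]
contact_force: [-0.9, 0.6, 0.1]
gripper_width: 0.754
```

step_arm([
  [-1.8, -9.5, 0, 0],
  [0, 0, 4, 0],
  [0, 0, 2, 0],
])

```text
time: 4.0
tool_pos: [0.5128, -0.299, 0.1448]
tool_rot: [0.016, 0.221, 0.975, -0.003]
contact_force: [-0.0, 0.2, 0.1]
gripper_width: 0.754
```

step_arm([
  [-2, 1, 8, 0],
  [0, 0, 0, 0],
])

```text
time: 4.2
tool_pos: [0.5162, -0.3001, 0.1383]
tool_rot: [0.018, 0.221, 0.975, -0.003]
contact_force: [-0.4, 0.5, 0.7]
gripper_width: 0.752
```

```bash
python3 - <<'E'
from h import *
s=state(); print(s["tool_pos"],s["joint_pos"],s["joint_efforts"],pose(s).round(4).tolist())
E
```

```text
[ 0.51621164 -0.30014982  0.13827401] [-0.65554588  0.03845238  1.78742032  0.00950316  1.28078059 -1.78249768] [-3.28836520e-02 -3.77307200e+01 -3.62464929e+01  3.46671673e-02
 -2.29437305e-01  8.10978905e-03] [[-0.9014, 0.4317, 0.0333, 0.5162], [0.4315, 0.902, -0.0141, -0.3001], [-0.0361, 0.0017, -0.9993, 0.1383], [0.0, 0.0, 0.0, 1.0]]
```

step_arm([
  [7, 0, 0, 0],
  [1, 0, 0, 0],
  [0, 0, 0, 0],
])

```text
time: 4.5
tool_pos: [0.5086, -0.2966, 0.1382]
tool_rot: [0.018, 0.221, 0.975, -0.003]
contact_force: [-0.4, -0.1, -0.1]
gripper_width: 0.752
```

step_arm([
  [0, 0, 0, 0],
  [0, 0, 0, 0],
  [0, 0, 0, 0],
  [0, 0, 0, 0],
  [0, 0, 0, 0],
], claw=0)

```text
time: 5.0
tool_pos: [0.5087, -0.2966, 0.1386]
tool_rot: [0.018, 0.221, 0.975, -0.003]
contact_force: [0.2, -0.4, -0.0]
gripper_width: 0.369
```

step_arm([
  [0, 0, 0, 0],
  [0, 0, -3, 0],
  [0, 0, -6, 0],
  [0, 0, -10, 0],
  [0, 0, -15, 0],
  [0, 0, -20, 0],
  [0, 0, -10, 0],
  [0, 0, 0, 0],
])

```text
time: 5.8
tool_pos: [0.5054, -0.2949, 0.2061]
tool_rot: [0.017, 0.221, 0.975, -0.003]
contact_force: [0.2, 0.4, -1.8]
gripper_width: 0.375
```

step_arm([
  [8, 16, -6, 0],
  [15, 30, -8, 0],
  [20, 40, -8, 0],
  [20, 40, -8, 0],
  [20, 40, -5, 0],
  [20, 40, 0, 0],
  [20, 40, 0, 0],
  [20, 40, 0, 0],
])

```text
time: 6.6
tool_pos: [0.4961, 0.037, 0.2368]
tool_rot: [0.016, 0.226, 0.974, -0.001]
contact_force: [0.6, -0.1, -2.4]
gripper_width: 0.367
```

step_arm([
  [20, 40, 0, 0],
  [20, 40, 0, 0],
  [20, 40, 0, 0],
  [20, 40, 0, 0],
  [15, 30, 0, 0],
  [8, 16, 0, 0],
  [3, 6, 0, 0],
  [0, 0, 0, 0],
])

```text
time: 7.4
tool_pos: [0.4828, 0.2931, 0.231]
tool_rot: [0.012, 0.22, 0.975, -0.001]
contact_force: [0.1, -0.5, -2.4]
gripper_width: 0.373
```

```bash
python3 - <<'E'
from h import *
im,P,E=cloud("wrist"); save("w2",im); s=state(); T=pose(s); print(s["tool_pos"],s["gripper_width"],s["contact_force"],T[:3,:3].round(4).tolist())
q=np.nan_to_num(P); hsv=cv2.cvtColor(np.ascontiguousarray(im),cv2.COLOR_RGB2HSV)
b=(hsv[...,0]>95)&(hsv[...,0]<130)&(hsv[...,1]>90)&(q[...,2]<.03)&(np.hypot(q[...,0]-.494,q[...,1]-.319)<.14)
def circ(p): 
    h=cv2.convexHull(p.astype(np.float32)); return cv2.minEnclosingCircle(h)
if b.sum()>20: print("mat",b.sum(),circ(q[b][:,:2]),np.median(q[b][:,2]))
r=((hsv[...,0]<8)|(hsv[...,0]>172))&(hsv[...,1]>120)&(q[...,2]>.1)&(np.hypot(*(q[...,:2]-T[:2,3]).transpose(2,0,1))<.12)
p=q[r]; print("lid",r.sum(),circ(p[:,:2]),p.min(0),p.max(0))
zl=np.percentile(p[:,2],2)
e=p[p[:,2]<zl+.012]; A=np.c_[e[:,:2],np.ones(len(e))]; print("rim plane",np.linalg.lstsq(A,e[:,2],rcond=None)[0],circ(e[:,:2]))
E
```

```text
[0.48290379 0.29256119 0.23097265] 0.36674885447192884 [-1.02528741  0.25785365 -3.25079108] [[-0.9027, 0.4296, 0.0228], [0.4295, 0.903, -0.0074], [-0.0238, 0.0031, -0.9997]]
mat 1665 ((0.4455917477607727, 0.3590220808982849), 0.07657490670681) 0.004010969013050036
lid 42597 ((0.4832025170326233, 0.29298922419548035), 0.08738775551319122) [0.39683481 0.21104034 0.18260425] [0.55615275 0.3795138  0.32284695]
rim plane [-0.03169653  0.01793216  0.19584911] ((0.4832025170326233, 0.29298922419548035), 0.08738775551319122)
```

View pics/w2.png

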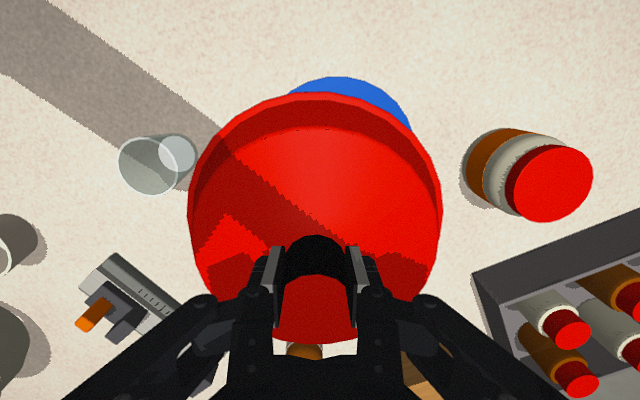

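The picture shows the held lid in the middle with the mat peeking out behind it at (350,95), so about 28 mm of correction is needed along the tool's y.

step_arm([
  [3, 14, 10, 0],
  [2.5, 14, 25, 0],
  [0, 0, 35, 0],
  [0, 0, 35, 0],
  [0, 0, 22, 0],
  [0, 0, 10, 0],
  [0, 0, 0, 0],
])

```text
time: 8.15
tool_pos: [0.4967, 0.3119, 0.0925]
tool_rot: [0.014, 0.226, 0.974, -0.001]
contact_force: [-0.6, -0.5, -3.1]
gripper_width: 0.369
```

step_arm([
  [5, 5, 4, 0],
  [1, 1, 12, 0],
  [0, 0, 8, 0],
  [0, 0, 4, 0],
  [0, 0, 0, 0],
])

```text
time: 8.65
tool_pos: [0.4978, 0.3209, 0.0673]
tool_rot: [0.018, 0.226, 0.974, 0.001]
contact_force: [-0.2, 0.6, -1.8]
gripper_width: 0.366
```

step_arm([
  [3, 0, 4, 0],
  [0, 0, 3, 0],
  [0, 0, 2, 0],
])

```text
time: 8.95
tool_pos: [0.496, 0.3228, 0.0587]
tool_rot: [0.018, 0.226, 0.974, 0.002]
contact_force: [-0.3, 1.1, -2.8]
gripper_width: 0.373
```

step_arm([
  [0, 0, 1, 0],
  [0, 0, 1, 0],
])

```text
time: 9.15
tool_pos: [0.4963, 0.3231, 0.0581]
tool_rot: [0.018, 0.226, 0.974, 0.002]
contact_force: [-2.0, 0.3, 4.4]
gripper_width: 0.365
```

step_arm([
  [0, 0, 1, 0],
  [0, 0, 1, 0],
])

```text
time: 9.35
tool_pos: [0.4966, 0.3232, 0.058]
tool_rot: [0.018, 0.226, 0.974, 0.002]
contact_force: [-4.3, 0.3, 6.2]
gripper_width: 0.368
```

Contact at 6 N. I'll ease the grip open.

step_arm([
  [0, 0, 0, 0],
  [0, 0, 0, 0],
  [0, 0, 0, 0],
], claw=45)

```text
time: 9.65
tool_pos: [0.4981, 0.3238, 0.0585]
tool_rot: [0.02, 0.226, 0.974, 0.003]
contact_force: [0.0, 0.4, 0.4]
gripper_width: 0.447
```

step_arm([
  [0, 0, 0, 0],
  [0, 0, 0, 0],
], claw=70)

```text
time: 9.85
tool_pos: [0.4984, 0.3238, 0.0584]
tool_rot: [0.02, 0.226, 0.974, 0.003]
contact_force: [-0.3, -0.6, 0.4]
gripper_width: 0.698
```

step_arm([
  [0, 0, -10, 0],
  [0, 0, -25, 0],
  [0, 0, -40, 0],
  [0, 0, -45, 0],
  [0, 0, -45, 0],
  [0, 0, -30, 0],
  [0, 0, -5, 0],
])

```text
time: 10.55
tool_pos: [0.4885, 0.3236, 0.267]
tool_rot: [0.019, 0.226, 0.974, 0.003]
contact_force: [0.3, 1.2, 0.9]
gripper_width: 0.701
```

```bash
python3 - <<'E'
from h import *
im,P,E=cloud("wrist"); save("w3",im); s=state(); T=pose(s); print(s["tool_pos"],s["gripper_width"],T[:3,:3].round(4).tolist())
q=np.nan_to_num(P); hsv=cv2.cvtColor(np.ascontiguousarray(im),cv2.COLOR_RGB2HSV)
c=lambda p: cv2.minEnclosingCircle(cv2.convexHull(p[:,:2].astype(np.float32)))
near=np.hypot(q[...,0]-.494,q[...,1]-.319)<.14
b=(hsv[...,0]>95)&(hsv[...,0]<130)&(hsv[...,1]>90)&(q[...,2]<.03)&near
r=((hsv[...,0]<8)|(hsv[...,0]>172))&(hsv[...,1]>120)&(q[...,2]<.08)&near
print("mat",c(q[b]),"lid",c(q[r]),q[r].max(0))
p=q[r]; e=p[np.hypot(*(p[:,:2]-np.array(c(p)[0])).T)>.08]; print(np.linalg.lstsq(np.c_[e[:,:2],np.ones(len(e))],e[:,2],rcond=None)[0])
E
```

```text
[0.48831934 0.3235373  0.2661481 ] 0.6995802253862042 [[-0.8968, 0.4409, 0.0378], [0.4411, 0.8975, -0.004], [-0.0357, 0.0131, -0.9993]]
mat ((0.49367979168891907, 0.31822487711906433), 0.1006041094660759) lid ((0.4984876811504364, 0.3225316107273102), 0.08734984695911407) [0.58504289 0.40930412 0.07953599]
[-0.01044128  0.0023035   0.01700252]
```

The lid sits flat on the mat, 6 mm off its centre. Next: a look at the caliper on the way to the pot.

step_arm([
  [-15, -18, -8, 0],
  [-27, -32, -8, 0],
  [-32, -38, -8, 0],
  [-32, -38, -8, 0],
  [-32, -38, -8, 0],
  [-32, -38, -5, 0],
  [-20, -24, 0, 0],
  [-5, -6, 0, 0],
], claw=65)

```text
time: 11.4
tool_pos: [0.5559, 0.0227, 0.2996]
tool_rot: [0.009, 0.223, 0.975, -0.001]
contact_force: [0.2, 0.4, -0.3]
gripper_width: 0.651
```

```bash
python3 - <<'E'
from h import *
im,P,E=cloud("wrist"); save("w4",im); s=state(); T=pose(s); print(s["tool_pos"],s["gripper_width"],T[:3,:3].round(4).tolist())
np.savez("w4.npz",P=P,im=im)
for l in("caliper","anvil","jaw","thumb_top"):
    print(l,[(np.round(b["box"]),round(b["p"],2)) for b in boxes_of("wrist",l)[:2]])
E
```

```text
[0.55584346 0.02287241 0.29922306] 0.652149337640942 [[-0.9, 0.4355, 0.0154], [0.4355, 0.9002, -0.0067], [-0.0168, 0.0007, -0.9999]]
caliper [(array([226., 117., 136., 145.]), 0.68), (array([ 50., 210.,  57.,  67.]), 0.5)]
anvil [(array([328., 230.,  36.,  36.]), 0.91)]
jaw [(array([243., 138.,  53.,  64.]), 0.75), (array([617.,   0.,  23.,  52.]), 0.54)]
thumb_top [(array([250., 154.,  25.,  21.]), 0.85), (array([229., 117., 138., 148.]), 0.65)]
```

View pics/w4.png

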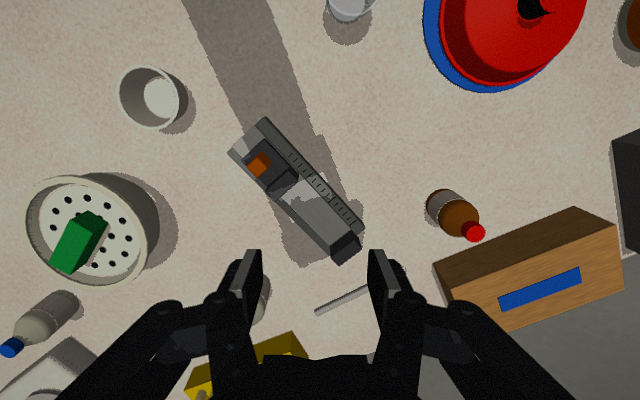

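The picture shows the caliper at (226–362, 117–262), with the thumb at (260,165) and the anvil at (346,248). The green bar is in the open pot at about (80,243), and the lid is on the mat.

```bash
python3 - <<'E'
from h import *
f=np.load("w4.npz"); P=np.nan_to_num(f["P"]); im=f["im"]; X,Y,Z=P[...,0],P[...,1],P[...,2]
hsv=cv2.cvtColor(im,cv2.COLOR_RGB2HSV); H,S,V=cv2.split(hsv)
near=(abs(X-.59)<.16)&(abs(Y+.015)<.1)
rect=lambda m: (m.sum(),)+cv2.minAreaRect(P[m][:,:2].astype(np.float32))
dn=lambda m: cv2.erode(m.astype(np.uint8),np.ones((2,2)))>0
th=near&(H>5)&(H<22)&(S>150)&(Z>.078); print("thumb",rect(th),P[th].mean(0))
m=near&(abs(Z-.066)<.005)&~((H>5)&(H<22)&(S>150)); 
n,lab,st,ce=cv2.connectedComponentsWithStats(m.astype(np.uint8))
for i in range(1,n):
    if st[i,4]>40: print("top",st[i],rect(lab==i),P[lab==i].mean(0))
print("base top",rect(dn(near&(Z>.014)&(Z<.04))))
bed=dn(near&(Z>.026)&(Z<.034)); print("bed",rect(bed))
print("all",rect(dn(near&(Z>.012))))
g=(H>40)&(H<85)&(S>120)&(abs(X-.51)<.1)&(abs(Y+.297)<.1); gt=dn(g&(Z>.098)); print("bar top",rect(gt),P[gt].mean(0))
print("barcorners",cv2.boxPoints(cv2.minAreaRect(P[gt][:,:2].astype(np.float32))))
E
```

```text
thumb (np.int64(592), (0.5470103025436401, 0.01617524027824402), (0.14538314938545227, 0.03318558633327484), 64.89726257324219) [5.38173783e-01 4.48769132e-04 2.46011360e-01]
top [265 170  33  32 495] (np.int64(495), (0.5642701983451843, -0.03032589517533779), (0.02012949436903, 0.043585170060396194), 15.801942825317383) [ 0.56375466 -0.02977057  0.06490893]
top [331 239  31  27 404] (np.int64(404), (0.693071722984314, 0.006231728941202164), (0.020552167668938637, 0.04318686202168465), 16.210166931152344) [0.69183343 0.00660787 0.06488847]
base top (np.int64(5054), (0.5951238870620728, -0.02130940556526184), (0.22260808944702148, 0.07407239079475403), 15.659034729003906)
bed (np.int64(2290), (0.5858376026153564, -0.02403125911951065), (0.20327651500701904, 0.04235750064253807), 15.62649917602539)
all (np.int64(41428), (0.5857262015342712, 0.013450175523757935), (0.22337113320827484, 0.1457463800907135), 15.818281173706055)
bar top (np.int64(1254), (0.5108956098556519, -0.3049357235431671), (0.030096907168626785, 0.07927224040031433), 26.8864688873291) [ 0.5103921  -0.30290329  0.10261221]
barcorners [[ 0.47954944 -0.27638936]
 [ 0.51539826 -0.34709263]
 [ 0.5422418  -0.3334821 ]
 [ 0.50639296 -0.26277882]]
```

step_arm([
  [-7, -22, 0, 0],
  [-13, -42, 0, 0],
  [-15, -47, 0, 0],
  [-15, -47, 0, 0],
  [-15, -47, 0, 0],
  [-15, -47, 0, 0],
  [-12, -36, 0, 0],
  [-6, -18, 0, 0],
])

```text
time: 12.45
tool_pos: [0.5177, -0.2857, 0.3008]
tool_rot: [0.01, 0.206, 0.978, 0.001]
contact_force: [-0.6, -0.6, -0.3]
gripper_width: 0.65
```

step_arm([
  [0, 0, 0, 7.5],
  [0, 0, 10, 7.5],
  [0, 0, 15, 7.5],
  [0, 0, 15, 7.5],
  [0, 0, 15, 7.5],
  [0, 0, 5, 0],
  [0, 0, 0, 0],
])

```text
time: 13.15
tool_pos: [0.5234, -0.2785, 0.239]
tool_rot: [0.01, 0.515, 0.857, 0.005]
contact_force: [-0.0, 0.8, 0.3]
gripper_width: 0.649
```

```bash
cat > bar.py <<'E'
from h import *
import sys
def bar(tag,zmin,cx,cy):
    im,P,E=cloud("wrist"); save(tag,im); s=state(); T=pose(s); P=np.nan_to_num(P)
    H,S,V=cv2.split(cv2.cvtColor(np.ascontiguousarray(im),cv2.COLOR_RGB2HSV))
    g=(H>40)&(H<85)&(S>120)&(np.hypot(P[...,0]-cx,P[...,1]-cy)<.1)&(P[...,2]>zmin)&(P[...,2]<zmin+.1)
    g=cv2.erode(g.astype(np.uint8),np.ones((2,2)))>0; p=P[g]
    r=cv2.minAreaRect(p[:,:2].astype(np.float32)); A=np.c_[p[:,:2],np.ones(len(p))]
    print("t",s["time"],"tcp",s["tool_pos"].round(4),"yaw y",np.degrees(np.arctan2(T[1,1],T[0,1])).round(1),s["gripper_width"],"j6",s["joint_pos"][5].round(2),"z",T[:3,2].round(3))
    print("bar",len(p),r,"z",p[:,2].mean(),"slope",np.linalg.lstsq(A,p[:,2],rcond=None)[0][:2])
    return T,np.array(r[0]),P,im
E
python3 - <<'E'
from bar import *
T,c,_,_=bar("w5",.098,.511,-.305)
for z in(.13,.076): print("delta mm",(T[:3,:3].T@(np.r_[c,z]-T[:3,3])*1000).round(1))
E
```

```text
t 13.2 tcp [ 0.5235 -0.2786  0.2394] yaw y 28.0 0.6484672251708314 j6 -1.11 z [ 0.023 -0.001 -1.   ]
bar 2276 ((0.510611891746521, -0.3062596321105957), (0.03052660822868347, 0.0786348506808281), 27.223115921020508) z 0.10299472439612115 slope [-0.00344089 -0.00220877]
delta mm [-17.1 -26.6 109.1]
delta mm [-16.5 -27.6 163.1]
```

step_arm([
  [-8, -13, 20, 0.8],
  [-8, -13, 30, 0],
  [0, 0, 30, 0],
  [0, 0, 20, 0],
  [0, 0, 5, 0],
  [0, 0, 0, 0],
])

```text
time: 13.8
tool_pos: [0.5158, -0.3066, 0.1402]
tool_rot: [0.017, 0.514, 0.857, 0.005]
contact_force: [-0.6, -0.1, 1.0]
gripper_width: 0.65
```

```bash
python3 - <<'E'
from bar import *
T,c,_,_=bar("w6",.095,.511,-.306); c=np.array([.5107,-.306])
for z in(.13,.076): print("delta mm",(T[:3,:3].T@(np.r_[c,z]-T[:3,3])*1000).round(1))
E
```

```text
t 13.85 tcp [ 0.5161 -0.3068  0.1408] yaw y 28.1 0.6512537679755657 j6 -1.16 z [ 0.036 -0.01  -0.999]
bar 5185 ((0.5103071331977844, -0.3068080246448517), (0.031151175498962402, 0.0802064910531044), 26.4999942779541) z 0.1029430230394995 slope [-0.00298873 -0.00531075]
delta mm [ 3.5 -4.7 10.6]
delta mm [ 4.8 -6.1 64.6]
```

View pics/w6.png

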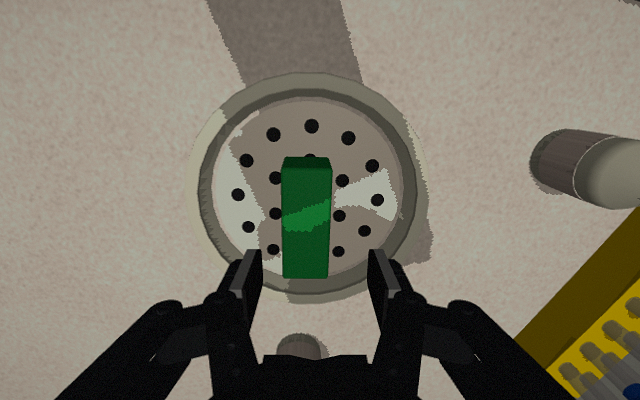

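The picture shows the bar upright in the pot at columns 282–331, slightly left of the middle between the fingers and well inside the opening. I'll centre and go down.

step_arm([
  [2, -5, 10, 1.4],
  [2, 0, 22, 0],
  [0, 0, 18, 0],
  [0, 0, 10, 0],
  [0, 0, 3, 0],
])

```text
time: 14.35
tool_pos: [0.5157, -0.3093, 0.0832]
tool_rot: [0.025, 0.526, 0.85, 0.004]
contact_force: [-0.4, 0.1, 0.4]
gripper_width: 0.652
```

step_arm([
  [5, -3, 4, 0],
  [1, -1, 3, 0],
  [0, 0, 0, 0],
])

```text
time: 14.65
tool_pos: [0.5099, -0.3062, 0.0769]
tool_rot: [0.026, 0.526, 0.85, 0.004]
contact_force: [-0.0, 0.3, -0.2]
gripper_width: 0.647
```

step_arm([
  [0, 0, 0, 0],
  [0, 0, 0, 0],
  [0, 0, 0, 0],
  [0, 0, 0, 0],
  [0, 0, 0, 0],
], claw=0)

```text
time: 15.15
tool_pos: [0.5107, -0.3068, 0.0788]
tool_rot: [0.027, 0.526, 0.85, 0.004]
contact_force: [0.2, 0.3, -1.2]
gripper_width: 0.362
```

step_arm([
  [0, 0, -3, 0],
  [0, 0, -8, 0],
  [0, 0, -15, 0],
  [0, 0, -25, 0],
  [0, 0, -30, 0],
  [0, 0, -25, 0],
  [0, 0, -10, 0],
  [0, 0, 0, 0],
])

```text
time: 15.95
tool_pos: [0.5044, -0.304, 0.204]
tool_rot: [0.028, 0.526, 0.85, 0.004]
contact_force: [0.3, 0.1, -1.3]
gripper_width: 0.362
```

```bash
python3 - <<'E'
from bar import *
s=state(); print(s["contact_force"]); x,y,_=s["tool_pos"]
T,c,_,_=bar("w7",s["tool_pos"][2],x,y)
E
```

```text
[ 0.30747755  0.1105502  -1.32530179]
t 16.0 tcp [ 0.5043 -0.3038  0.2031] yaw y 26.6 0.3656198216483647 j6 -1.14 z [ 0.051 -0.023 -0.998]
bar 10560 ((0.5037314295768738, -0.30467161536216736), (0.03140120208263397, 0.08095896989107132), 26.489038467407227) z 0.227678980884673 slope [ 0.03954535 -0.05856886]
```

The bar is held centred, pitched about 4°. I'll carry it to above the caliper and turn it.

step_arm([
  [12, 15, 0, 0],
  [25, 31, 0, 0],
  [30, 36, 0, 0],
  [30, 36, 0, 0],
  [30, 36, 0, 0],
  [30, 36, 0, 0],
  [25, 31, 0, 0],
  [12, 15, 0, 0],
])

```text
time: 16.8
tool_pos: [0.6269, -0.0162, 0.1881]
tool_rot: [0.018, 0.529, 0.848, 0.001]
contact_force: [0.6, -0.1, -1.0]
gripper_width: 0.366
```

step_arm([
  [0, 0, 0, -8.2],
  [0, 0, 0, -8.2],
  [0, 0, 0, -8.2],
  [0, 0, 0, -8.2],
  [0, 0, 0, -8.2],
  [0, 0, 0, -8.2],
  [0, 0, 0, -8.2],
  [0, 0, 0, -8.2],
])

```text
time: 17.6
tool_pos: [0.6194, -0.0096, 0.1684]
tool_rot: [0.001, -0.041, 0.999, -0.006]
contact_force: [-0.2, -0.5, -0.9]
gripper_width: 0.365
```

step_arm([
  [0, 0, 0, -7],
  [0, 0, 0, -6.6],
  [0, 0, 0, 0],
])

```text
time: 17.9
tool_pos: [0.6161, -0.0091, 0.1615]
tool_rot: [-0.005, -0.164, 0.986, -0.005]
contact_force: [-0.5, -0.1, -1.3]
gripper_width: 0.367
```

```bash
python3 - <<'E'
from bar import *
s=state(); print(s["contact_force"]); x,y,_=s["tool_pos"]
T,c,_,_=bar("w8",s["tool_pos"][2],x,y); print(T[:3,:3].round(3).tolist())
for z in(.10,): print("delta mm",(T[:3,:3].T@(np.r_[.6354,-.0101,z]-T[:3,3])*1000).round(1))
E
```

```text
[-0.45041544 -0.13846847 -1.29515703]
t 17.95 tcp [ 0.6159 -0.0091  0.1612] yaw y 108.8 0.3652192665193133 j6 -2.03 z [-0.009 -0.011 -1.   ]
bar 10739 ((0.6164420247077942, -0.008369466289877892), (0.08109281957149506, 0.03160005062818527), 19.62723731994629) z 0.1854857165656921 slope [ 0.03444834 -0.01354971]
[[-0.947, -0.322, -0.009], [-0.322, 0.947, -0.011], [0.011, -0.007, -1.0]]
delta mm [-18.9  -6.8  61. ]
```

step_arm([
  [-9, -4, 10, 3.5],
  [-9, -4, 15, 0],
  [0, 0, 20, 0],
  [0, 0, 12, 0],
  [0, 0, 4, 0],
])

```text
time: 18.45
tool_pos: [0.6345, -0.012, 0.0954]
tool_rot: [-0.006, -0.126, 0.992, -0.004]
contact_force: [0.1, 0.1, -1.3]
gripper_width: 0.368
```

```bash
python3 - <<'E'
from bar import *
s=state(); print(s["contact_force"]); x,y,_=s["tool_pos"]
T,c,P,im=bar("w9",s["tool_pos"][2],x,y); print(T[:3,:3].round(3).tolist())
u=np.array([np.cos(np.radians(15.8)),np.sin(np.radians(15.8))]); v=np.array([-u[1],u[0]]); A=np.array([.6835,.0035])
print("bar in bed frame mm",(c-A)@u*1e3,(c-A)@v*1e3)
H,S,V=cv2.split(cv2.cvtColor(np.ascontiguousarray(im),cv2.COLOR_RGB2HSV))
q=(P[...,:2]-A); m=(abs(P[...,2]-.066)<.005)&(S<90)&(abs(q@u+.06)<.1)&(abs(q@v)<.04)
n,lab,st,ce=cv2.connectedComponentsWithStats(m.astype(np.uint8))
for i in range(1,n):
    if st[i,4]>60: print(st[i],cv2.minAreaRect(P[lab==i][:,:2].astype(np.float32)))
E
```

```text
[ 0.14946326  0.10205845 -1.29504293]
t 18.5 tcp [ 0.634  -0.012   0.0949] yaw y 104.5 0.3658085045087979 j6 -1.95 z [-0.012 -0.01  -1.   ]
bar 10774 ((0.6348779797554016, -0.011365562677383423), (0.08132857084274292, 0.03150380775332451), 14.966498374938965) z 0.11935428068921639 slope [ 0.03183197 -0.01297138]
[[-0.968, -0.25, -0.012], [-0.25, 0.968, -0.01], [0.014, -0.007, -1.0]]
bar in bed frame mm -50.83258183929285 -1.0650962083046527
[ 275  100   79   38 2838] ((0.5644227266311646, -0.030735742300748825), (0.020114319398999214, 0.044331397861242294), 15.719505310058594)
```

View pics/w9.png

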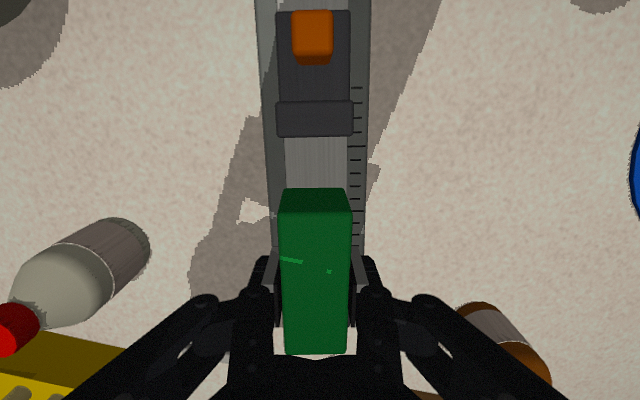

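The bar hangs lined up between the jaws, 51 mm from the anvil's face to its centre, with the jaw at (315,118) and the thumb at (312,35) clear of it. I'll lower it.

step_arm([
  [0, 1, 12, -0.8],
  [0, 0, 18, 0],
  [0, 0, 10, 0],
  [0, 0, 4, 0],
  [0, 0, 0, 0],
])

```text
time: 19.0
tool_pos: [0.6346, -0.0114, 0.0507]
tool_rot: [-0.005, -0.133, 0.991, -0.005]
contact_force: [0.7, -0.2, -1.1]
gripper_width: 0.364
```

step_arm([
  [0, 0, 5, 0],
  [0, 0, 3, 0],
  [0, 0, 1, 0],
])

```text
time: 19.3
tool_pos: [0.6359, -0.0116, 0.0431]
tool_rot: [-0.003, -0.133, 0.991, -0.005]
contact_force: [1.4, 0.1, -1.4]
gripper_width: 0.363
```

step_arm([
  [0, 0, 1, 0],
  [0, 0, 1, 0],
])

```text
time: 19.5
tool_pos: [0.6364, -0.0117, 0.0416]
tool_rot: [-0.003, -0.133, 0.991, -0.005]
contact_force: [0.1, -0.2, -0.5]
gripper_width: 0.365
```

step_arm([
  [0, 0, 1, 0],
  [0, 0, 1, 0],
])

```text
time: 19.7
tool_pos: [0.6366, -0.0118, 0.04]
tool_rot: [-0.002, -0.133, 0.991, -0.005]
contact_force: [-1.4, 0.8, 3.6]
gripper_width: 0.362
```

step_arm([
  [0, 0, 1, 0],
  [0, 0, 0.5, 0],
])

```text
time: 19.9
tool_pos: [0.637, -0.0119, 0.0402]
tool_rot: [-0.002, -0.133, 0.991, -0.005]
contact_force: [-2.2, 0.3, 0.8]
gripper_width: 0.363
```

step_arm([
  [0, 0, 0, 0],
  [0, 0, 0, 0],
  [0, 0, 0, 0],
], claw=42)

```text
time: 20.2
tool_pos: [0.6377, -0.0119, 0.0404]
tool_rot: [-0.001, -0.133, 0.991, -0.006]
contact_force: [-0.3, 1.0, -0.2]
gripper_width: 0.422
```

step_arm([
  [0, 0, 0, 0],
  [0, 0, -2, 0],
  [0, 0, 0, 0],
], claw=65)

```text
time: 20.5
tool_pos: [0.6378, -0.0119, 0.0423]
tool_rot: [-0.001, -0.133, 0.991, -0.006]
contact_force: [0.4, -0.4, 0.3]
gripper_width: 0.646
```

step_arm([
  [0, 0, -10, 0],
  [0, 0, -20, 0],
  [0, 0, -35, 0],
  [0, 0, -40, 0],
  [0, 0, -40, 0],
  [0, 0, -25, 0],
  [0, 0, 0, 0],
])

```text
time: 21.2
tool_pos: [0.6372, -0.0098, 0.2215]
tool_rot: [-0.002, -0.133, 0.991, -0.006]
contact_force: [1.0, -0.0, 0.1]
gripper_width: 0.65
```

```bash
cat > bed.py <<'E'
from bar import *
u=np.array([np.cos(np.radians(15.8)),np.sin(np.radians(15.8))]); v=np.array([-u[1],u[0]]); A=np.array([.6835,.0035])
def bed(tag):
    T,c,P,im=bar(tag,.056,.635,-.01)
    print("bar in bed frame mm",((c-A)@u*1e3).round(1),((c-A)@v*1e3).round(1))
    H,S,V=cv2.split(cv2.cvtColor(np.ascontiguousarray(im),cv2.COLOR_RGB2HSV)); q=P[...,:2]-A
    near=(abs(q@u+.06)<.13)&(abs(q@v)<.04); m=(abs(P[...,2]-.066)<.005)&(S<90)&near
    n,lab,st,ce=cv2.connectedComponentsWithStats(m.astype(np.uint8))
    for i in range(1,n):
        if st[i,4]>60: c,wh,a=cv2.minAreaRect(P[lab==i][:,:2].astype(np.float32)); print("jaw top along/lat",(c-A)@u*1e3,(c-A)@v*1e3,wh,a)
    t=near&(H>5)&(H<22)&(S>150)&(P[...,2]>.08)&(P[...,2]<.09); c=cv2.minAreaRect(P[t][:,:2].astype(np.float32)); print("thumb along/lat",(c[0]-A)@u*1e3,(c[0]-A)@v*1e3,c)
    return T
E
python3 - <<'E'
from bed import *
T=bed("w10"); print(T[:3,:3].round(3).tolist())
E
```

```text
t 21.25 tcp [ 0.6364 -0.0097  0.2195] yaw y 105.3 0.6496253378014148 j6 -1.96 z [-0.004 -0.011 -1.   ]
bar 2094 ((0.6368404626846313, -0.011333407834172249), (0.07889282703399658, 0.0302450992166996), 14.942423820495605) z 0.06310938896167605 slope [0.00283833 0.00065534]
bar in bed frame mm -48.9 -1.6
jaw top along/lat -124.01880334493636 -0.2338964047835642 (0.019361143931746483, 0.04349454492330551) 15.275910377502441
jaw top along/lat 9.50746125283585 -0.655565748768316 (0.01972913183271885, 0.044085077941417694) 15.309256553649902
thumb along/lat -163.79797025610424 -0.6015721472343157 ((0.5260544419288635, -0.041677795350551605), (0.019322320818901062, 0.019666753709316254), 15.88183307647705)
[[-0.964, -0.264, -0.004], [-0.264, 0.964, -0.011], [0.007, -0.009, -1.0]]
```

The bar lies flat on the bed, with its anvil end 9 mm from the anvil and 25 mm to the jaw. Next: the closed fingers go behind the thumb-piece.

step_arm([
  [15, 0, 0, 0],
  [30, 0, 0, 0],
  [40, 0, 0, 0],
  [35, 0, 0, 0],
  [20, -1, 15, 0],
  [5, 0, 25, 0],
  [0, 0, 25, 0],
  [0, 0, 10, 0],
], claw=0)

```text
time: 22.05
tool_pos: [0.4843, -0.0496, 0.1313]
tool_rot: [-0.01, -0.133, 0.991, -0.003]
contact_force: [-0.8, -0.5, -0.0]
gripper_width: 0.0
```

```bash
python3 - <<'E'
from bed import *
T=bed("w11"); print(T[:3,:3].round(3).tolist(), ((T[:2,3]-A)@u*1e3).round(1),((T[:2,3]-A)@v*1e3).round(1))
E
```

```text
t 22.1 tcp [ 0.4837 -0.0494  0.1302] yaw y 105.3 -0.0024769549340592878 j6 -2.08 z [-0.022 -0.007 -1.   ]
bar 227 ((0.6064866781234741, -0.015934698283672333), (0.02085963636636734, 0.010774084366858006), 14.984325408935547) z 0.06262560208235707 slope [0.11570396 0.03299661]
bar in bed frame mm -79.4 2.3
thumb along/lat -658.6289794419085 182.73578587488007 ((0.0, 0.0), (0.0, 0.0), 0.0)
[[-0.964, -0.265, -0.022], [-0.264, 0.964, -0.007], [0.023, -0.001, -1.0]] -206.7 3.5
```

View pics/w11.png

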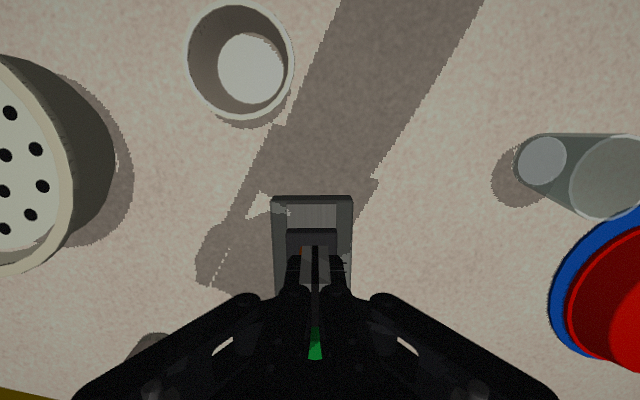

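The closed fingers are in line behind the thumb-piece, which they hide, and clear of the crucible. I'll go down and then push forward.

step_arm([
  [0, -4, 15, 0],
  [0, 0, 25, 0],
  [0, 0, 18, 0],
  [0, 0, 8, 0],
  [0, 0, 0, 0],
])

```text
time: 22.6
tool_pos: [0.4842, -0.0536, 0.0622]
tool_rot: [-0.012, -0.134, 0.991, -0.002]
contact_force: [-0.6, 0.3, -0.2]
gripper_width: 0.001
```

step_arm([
  [-8, 0, 0, 0],
  [-4, 0, 0, 0],
])

```text
time: 22.8
tool_pos: [0.4975, -0.0505, 0.0635]
tool_rot: [-0.011, -0.134, 0.991, -0.002]
contact_force: [-0.2, 0.0, -0.5]
gripper_width: 0.003
```

step_arm([
  [-4, 0, 0, 0],
  [-4, 0, 0, 0],
  [-4, 0, 0, 0],
  [-4, 0, 0, 0],
  [-4, 0, 0, 0],
  [-4, 0, 0, 0],
])

```text
time: 23.4
tool_pos: [0.5238, -0.0438, 0.0653]
tool_rot: [-0.011, -0.134, 0.991, -0.003]
contact_force: [-1.8, -1.0, 0.8]
gripper_width: -0.002
```

step_arm([
  [-3, 0, 1, 0],
  [-3, 0, 1, 0],
  [-3, 0, 0, 0],
  [-2, 0, 0, 0],
])

```text
time: 23.8
tool_pos: [0.5357, -0.0407, 0.0633]
tool_rot: [-0.01, -0.134, 0.991, -0.003]
contact_force: [-1.4, -0.5, 1.2]
gripper_width: 0.001
```

step_arm([
  [-2, 0, 0, 0],
  [-1, 0, 0, 0],
])

```text
time: 24.0
tool_pos: [0.5387, -0.0398, 0.0633]
tool_rot: [-0.011, -0.134, 0.991, -0.003]
contact_force: [-3.1, -0.1, 2.5]
gripper_width: 0.0
```

step_arm([
  [-1.5, 0, 0, 0],
  [-1, 0, 0, 0],
])

```text
time: 24.2
tool_pos: [0.5412, -0.0391, 0.0633]
tool_rot: [-0.011, -0.134, 0.991, -0.003]
contact_force: [-2.0, 0.1, 1.8]
gripper_width: -0.002
```

step_arm([
  [-1.5, 0, 0, 0],
  [-1, 0, 0, 0],
])

```text
time: 24.4
tool_pos: [0.5435, -0.0384, 0.0633]
tool_rot: [-0.011, -0.134, 0.991, -0.003]
contact_force: [-3.7, -0.6, 3.6]
gripper_width: 0.001
```

step_arm([
  [-1.5, 0, 0, 0],
  [-1, 0, 0, 0],
])

```text
time: 24.6
tool_pos: [0.5456, -0.0379, 0.0633]
tool_rot: [-0.012, -0.134, 0.991, -0.003]
contact_force: [-4.1, -0.8, 3.7]
gripper_width: 0.003
```

```bash
python3 - <<'E'
from bed import *
for _ in range(4): s=state(); print(s["contact_force"].round(1))
T=bed("w12"); print(((T[:2,3]-A)@u*1e3).round(1),((T[:2,3]-A)@v*1e3).round(1))
im,P,E=cloud("scene"); save("s1",im); save("s1c",cv2.resize(im[160:320,250:450],None,fx=3.5,fy=3.5,interpolation=cv2.INTER_CUBIC))
E
```

```text
[-4.1 -0.8  3.7]
[-4.1 -0.8  3.7]
[-4.1 -0.8  3.7]
[-4.1 -0.8  3.7]
t 24.65 tcp [ 0.5457 -0.0378  0.0633] yaw y 105.4 -0.0010601153419324814 j6 -2.03 z [-0.023 -0.009 -1.   ]
bar 23 ((0.5830019116401672, -0.02423999086022377), (0.056096915155649185, 0.007186715956777334), 8.754325866699219) z 0.0656055143828888 slope [-0.94134961 -0.25988203]
bar in bed frame mm -104.3 0.7
jaw top along/lat -89.01974108615825 -2.5368798756370974 (0.017980286851525307, 0.007773454301059246) 13.539385795593262
thumb along/lat -134.5621036482311 0.5355535461410424 ((0.5538761019706726, -0.0326232835650444), (0.04114501178264618, 0.00882798433303833), 14.479430198669434)
-143.9 -2.2
```

View pics/s1c.png

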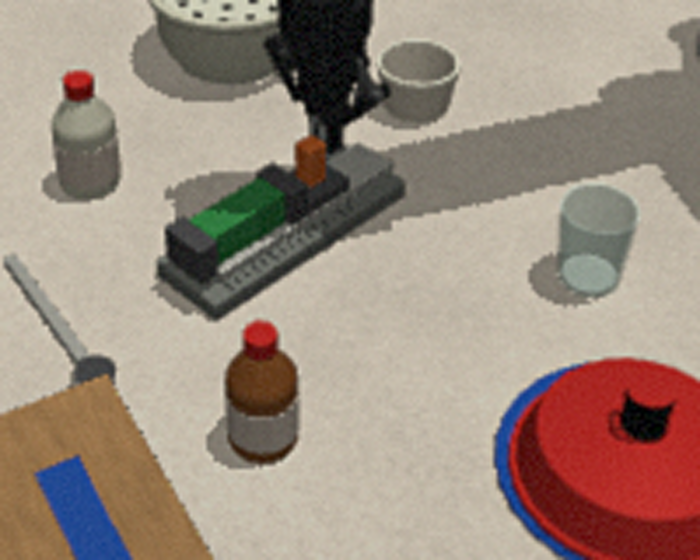

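The scene shows the bar end to end between the jaws with the thumb pushed. The force along the bed is 4.2 N, about 6 mm of spring. A little more for margin.

step_arm([
  [-1.5, 0, 0, 0],
  [-0.7, 0, 0, 0],
])

```text
time: 24.9
tool_pos: [0.547, -0.0375, 0.0633]
tool_rot: [-0.013, -0.134, 0.991, -0.003]
contact_force: [-5.5, -0.8, 4.6]
gripper_width: 0.004
```

step_arm([
  [0, 0, 0, 0],
  [0, 0, 0, 0],
])

```text
time: 25.1
tool_pos: [0.5463, -0.0377, 0.0633]
tool_rot: [-0.014, -0.134, 0.991, -0.003]
contact_force: [-4.9, -1.0, 4.9]
gripper_width: 0.0
```

step_arm([
  [-2, 0, 0, 0],
  [-0.7, 0, 0, 0],
])

```text
time: 25.3
tool_pos: [0.5478, -0.0373, 0.0633]
tool_rot: [-0.016, -0.134, 0.991, -0.003]
contact_force: [-6.8, -1.5, 5.7]
gripper_width: -0.002
```

Well pressed at about 6.9 N. I'll back off slowly and rise clear.

step_arm([
  [2, 0, 0, 0],
  [3, 0, 0, 0],
  [3, 0, 0, 0],
  [4, 0, 0, 0],
  [6, 0, 0, 0],
  [10, 0, 0, 0],
  [12, 0, 0, 0],
  [0, 0, -10, 0],
])

```text
time: 26.1
tool_pos: [0.5067, -0.0479, 0.0729]
tool_rot: [-0.015, -0.134, 0.991, -0.003]
contact_force: [0.7, -0.1, -0.3]
gripper_width: -0.001
```

step_arm([
  [0, 0, -30, 0],
  [0, 0, -45, 0],
  [0, 0, -45, 0],
  [0, 0, -40, 0],
  [20, 0, -20, 0],
  [30, 0, 0, 0],
  [30, 0, 0, 0],
  [0, 0, 0, 0],
])

```text
time: 26.9
tool_pos: [0.4322, -0.0685, 0.2718]
tool_rot: [-0.008, -0.134, 0.991, -0.005]
contact_force: [0.3, -0.1, -0.2]
gripper_width: -0.002
```

```bash
python3 - <<'E'
from bed import *
T=bed("w13"); im,P,E=cloud("scene"); save("s2",im); print(state()["contact_force"],state()["time"])
w=cv2.imread("pics/w13.png")[...,::-1]
save("end",np.vstack([cv2.resize(im[160:320,220:460],(480,320)),cv2.resize(w,(480,270))]))
E
```

```text
t 26.95 tcp [ 0.4333 -0.0683  0.2718] yaw y 105.4 -0.002198402819383621 j6 -2.16 z [-0.014 -0.012 -1.   ]
bar 166 ((0.6663241982460022, -0.005123320966959), (0.03852744773030281, 0.011816113255918026), 15.210410118103027) z 0.063142209339874 slope [-0.00515093 -0.00344531]
bar in bed frame mm -18.9 -3.6
jaw top along/lat 9.274490848866204 -4.6808502330507755 (0.019946008920669556, 0.019399460405111313) 16.002071380615234
thumb along/lat -658.6289794419085 182.73578587488007 ((0.0, 0.0), (0.0, 0.0), 0.0)
[-0.32881239  0.08934339  0.35294873] 27.0
```

View pics/end.png

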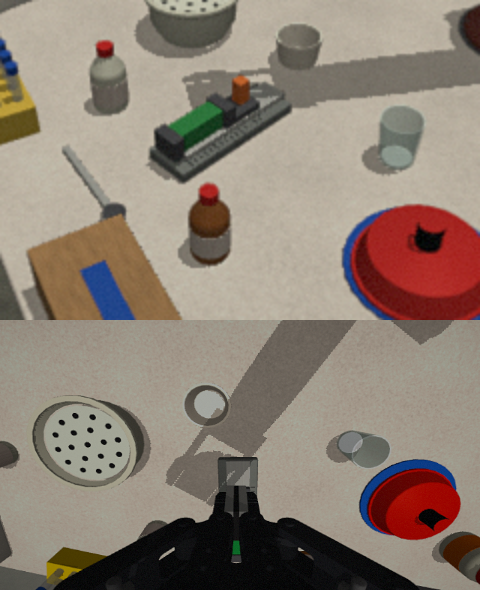

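The final picture shows the bar between both jaws, the thumb-piece free, the lid knob-up on the mat and the gripper clear. One numeric check of the gap before handing in.

```bash
python3 - <<'E'
from bed import *
im,P,E=cloud("scene"); P=np.nan_to_num(P); H,S,V=cv2.split(cv2.cvtColor(np.ascontiguousarray(im),cv2.COLOR_RGB2HSV))
q=P[...,:2]-A; a,l=q@u*1e3,q@v*1e3; near=(abs(a+60)<130)&(abs(l)<30)
g=near&(H>40)&(H<85)&(S>120); print("bar along",np.percentile(a[g],[1,99]).round(1),g.sum())
m=near&(S<90)&(abs(P[...,2]-.066)<.004)
for lo,hi in((-110,-70),(-5,30)): k=m&(a>lo)&(a<hi); print("steel top along",k.sum(),np.percentile(a[k],[2,98]).round(1))
t=near&(H>5)&(H<22)&(S>150)&(P[...,2]>.08); print("thumb",np.percentile(a[t],[2,98]).round(1))
print(job_done())
E
```

```text
bar along [-77.1  -1.7] 326
steel top along 76 [-100.4  -77.8]
steel top along 81 [ 1.4 21. ]
thumb [-189.5 -120.6]
the job is handed in; nothing more can be done
None
```

The job is handed in at 27 s on the robot's clock, out of 69 s allowed; no verdict was reported.

**Lid:** It is on the blue mat, knob up and flat, about 6 mm off the mat's centre. It touched down at about 6 N.

**Bar:** I laid it lengthways on the bed. From above it was flat and about 1.6 mm off the bed's centre line.

**Jaw:** I pushed the thumb-piece from behind until the force along the bed was about 7 N, roughly 9–10 mm of its spring travel. The thumb and anvil readings could not be read directly, so this is worked out from the wrist force. I then backed off and rose clear.

**Last checks:**
- **Gap:** The scene camera puts the bar from -77 to -2 mm, the sliding jaw's face at about -78 mm and the anvil's face at about +1 mm, a gap of about 79 mm. That fits the 80 mm bar within camera error.
- **Robot:** The wrist force read near zero and the gripper was clear of everything.
- **Other things:** In the pictures I viewed they appeared undisturbed. I did not measure their positions again.

**Checks that failed or disagreed:**
- The last wrist view did not show the whole bar, jaw or thumb-piece, because the gripper hid part of them.
- The thumb's position from the scene camera was too spread out to use (-190 to -121 mm), so its return to rest is judged from the picture only.
- The tool drifted up to about 3° off vertical during the job, so I corrected each approach by measuring again.

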